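# Fit the tanged spring on the slotted rod of the vibration rig

### The job

On the wooden vibration rig, thread the bright steel spring, bar end up, over the upright rod, turning it a little where its cross bar snags on the rod end, until the bar drops into the rod's slot and the spring stands fully home on the wooden block. Then swing the wooden keeper arm all the way over the rod end until it stops, and let go of everything. Leave the dark spare spring and the other things on the table where they are.

Things in the scene. Friction and masses are not known exactly. Their poses are not given: they have to be found in the camera images.
- spring_mid (a point): The bright steel coil spring, standing upright: outside diameter 27 mm, bore 20, height 54, wire 3; stiff, 35 g. Point on its axis half-way up; z up along the axis. A straight wire bar crosses the bore along x, its centre line 4 mm below the spring's top (50 mm above its foot); on the +x side it sticks out as a tail to 27 mm from the axis.
- spring_foot (a point): The same spring's foot: the point on its axis in the plane of its underside, axes as spring_mid.
- seat (a point): The rig: a fixed wooden block 90 mm (along x) by 180 mm (y), 40 mm high, turned with this frame. Point on the block's top at the foot of its upright steel rod (16 mm diameter, 60 mm tall), 35 mm from the block's centre towards -y; z up along the rod. The spring's foot rests here when home.
- rod_tip (a point): Centre of the rod's chamfered top end, 60 mm above the seat, axes as the seat. A slot 6.5 mm wide, 16 mm deep is cut right across the end along y; the spring's 3 mm bar goes in either way round. While the bar lies unaligned on the rod end, the spring's foot is 11.5 mm above the block.
- pivot (a point): Top of the 18 mm thick pivot post on the block, 63 mm above the block and 70 mm from the rod towards the rig's +y; the keeper arm turns here about the vertical. Axes as the seat.
- keeper (a joint): Angle of the wooden keeper arm, rad: 0 = over the rod end, at its stop; grows counter-clockwise from above, up to 2.4, as it swings away through the rig's +x (at 0 it points to -y). Stays where left; about 0.5 N moves it at the peg. Arm 22 mm wide, 10 thick, reaches 93 mm from the pivot, underside 63 mm above the block.
- keeper_peg (a point): Centre of the red upright peg on the keeper arm, 12 mm diameter, 25 mm tall (it rises from the arm's top face, this point is half-way up), 80 mm from the pivot axis. Pushing it sideways swings the arm.
- spare_mid (a point): The dark spare spring, not to be used: 24 mm diameter, 36 mm tall, no bar across it. This point is its centre.
- tape: Blue tape ring, 90 mm diameter, 24 mm high, lying flat; origin at the centre of its underside. Leave it.
- glue: Glue bottle with an orange cap, 44 mm diameter, 110 mm tall; origin at the centre of its underside. Leave it.
- offcut: Wooden offcut 100 x 45 x 30 mm; origin at the centre of its underside. Leave it.
- driver: Screwdriver with a green handle lying on the table along its own x; leave it.
Mind the look-alikes: they are no part of the job. What is shaped like the part that bears seat but orange is not meant.

How it is judged:
By the outcome, as a careful person would: the job done as asked, in the order asked, and still so for the second after the job is handed in, with the robot touching nothing.
It also fails if it takes over 64 s, if anything falls off the work surface, if the arm or the gripper's body presses on something with over 40 N, if the wrist force passes 120 N, or if a joint passes its speed limit or range.

### The arm

A 6-joint arm with a two-finger parallel gripper is mounted at the origin on the work surface. World frame = base frame: x ahead of the robot, y to its left, z up, the work surface at z = 0. Lengths are in mm, angles in rad, forces in N, time in s.
With the tool pointing down it reaches from about 350 to 800 mm from the base axis. Payload 7.3 kg.
Tool frame: the origin (TCP) lies at the very end of the fingers, on their centre line; the grasp point (between the pads) lies robot.grip_depth behind it (robot.grip_depth is the distance from the TCP to the grasp point, in mm); z points along the fingers, y is the direction in which the jaws open and shut (so a half turn about z gives the same grasp; the last joint's range is limited). The gripper opens to 85 mm and grips with 20 to 120 N. Pads are 22 mm wide; open, the fingers measure 114 mm over their backs; the gripper's body (76 mm by 85 mm) begins 54 mm behind the grasp point. The pads swing forward as they close: fully open they stand 13 mm farther back than shut.
Start: joints at [1.192, 0.342, 1.524, -0, 1.275, -0.146], TCP at [121.102, 510.861, 231.322] pointing down, gripper open.
Joint ranges: [-2.53, 2.53], [-0.77, 2.02], [0.04, 2.7], [-1, 4.14], [0.28, 2.66], [-3.11, 3.11]. Speed limits (rad/s): [2.57, 2.57, 3.14, 3.14, 3.14, 3.14].

### API

Orientations are given as a unit quaternion [x, y, z, w].
In Python, from plant import get_obs, viewer, robot gives the robot as it stands.
- The arm moves only by the tool jog_arm, never from a script. Its argument "steps" is a list of rows, each a list of 4 numbers: the shift along the world's x, y, z in m, then the turn about the world's z in degrees. In form: [[tx, ty, tz, turn], ...]. A call has 1 to 8 rows; each row shifts and turns the commanded pose from where the row before left it; what a row does not reach is not made up. A row lasts 1/10 s, in which the tool goes at most 50 mm and 8.59 degrees, less where a joint would pass 70% of its speed; a pose out of reach is approached as far as the arm can. A call is refused whole if a number of a shift passes 0.05 or a number of a turn 8.59, either way. A call with a gripper value outside its range is refused whole. "claw" is the gripper's target within -1 to 1 (fully open at 1, half-way at 0, shut at -1), set as the call begins (left out, the last holds). The fingers move at their own pace and stop on an object; "newtons" is the grip in N (left out, the last holds). Time passes only in rows, so rows that do not move let the fingers close. It gives the time, the measured TCP pose, the force and the opening at its end, in the units of the state.
- get_obs(): the state, without advancing time (a new reading comes with each control period).
- viewer.get_image(name): name is "scene" or "top"; returns (picture, depth): 384x512x3 uint8, blue, green, red; 384x512 float32, mm along the optical axis (not along the pixel's ray), 0 where there is no reading.
- viewer.camera_info(name): a dict with "fx", "fy", "cx", "cy" (pixels), "R" (3x3) and "t" (3): a world point X has camera coordinates R X + t. Camera axes: x right, y down, z forward; pixel columns grow to the right and rows downward; lengths in mm; the calibration is good to about 2 mm. A picture is of the moment at which its call begins. camera_info takes no time and is no camera call.
- robot.close_job(): hands the job in, once; it reports no verdict.
The state is a dict: "t": time; "q": joint angles; "qd": joint speeds; "joint_torque": joint torques, N m; "eef_pos": TCP position; "orientation": TCP orientation; "contact_force": force on the tool from outside, world axes, zero at the start; "moment": the same for the moment, N m; "grip_width": finger opening in mm.
Only numpy, scipy, OpenCV 4.12 (cv2) and the standard library are available. Lean on these libraries where they do the work, as an engineer would, in place of code of your own. Each camera call takes 0.05 s, during which the arm holds its last target.

## Working session

There is one attempt and no reset: what is moved stays moved. The work goes in short steps, Python scripts to look and compute and a tool call to move; the robot and the scene stay as the last step left them, time stands still between calls to the robot, and variables do not carry over. Pictures are saved under pics/ and viewed, and the job is handed in when it is done.

Besides the shell and the picture viewer there is one more tool, called after ">>>" as name([rows], argument=value, ...), one row to a line, values as JSON. jog_arm: Moves the arm, as the interface text tells. Its arguments: {"type":"object","properties":{"steps":{"type":"array"},"claw":{"type":"number"},"newtons":{"type":"number"}},"required":["steps"]}

```bash
ls; mkdir -p pics
python3 - <<'E'
from plant import get_obs, viewer, robot
import cv2,numpy as np
o=get_obs();print({k:np.round(v,3) for k,v in o.items()},robot.grip_depth)
for n in("scene","top"):
    im,d=viewer.get_image(n);cv2.imwrite(f"pics/{n}0.png",im);np.save(f"pics/{n}0.npy",d)
    c=viewer.camera_info(n);print(n,{k:np.round(v,3).tolist() for k,v in c.items()})
E
```

```text
pics
{'t': np.float64(0.0), 'q': array([ 1.192,  0.343,  1.525,  0.   ,  1.275, -0.146]), 'qd': array([ 0.   , -0.001, -0.   , -0.001,  0.001,  0.   ]), 'joint_torque': array([-1.0000e-03, -4.3368e+01, -2.4601e+01, -0.0000e+00,  8.0000e-03,
        0.0000e+00]), 'eef_pos': array([120.959, 510.465, 230.629]), 'orientation': array([ 0.116,  0.993, -0.001, -0.   ]), 'contact_force': array([ 0.445, -0.173, -0.026]), 'moment': array([-0.015,  0.005,  0.018]), 'grip_width': np.float64(85.567)} 18.700000000000003
scene {'fx': 413.121, 'fy': 413.121, 'cx': 256.796, 'cy': 196.285, 'R': [[0.421, 0.907, 0.015], [0.687, -0.308, -0.658], [-0.592, 0.287, -0.753]], 't': [-243.624, -282.364, 1371.66]}
top {'fx': 453.472, 'fy': 453.472, 'cx': 249.993, 'cy': 200.981, 'R': [[-0.008, -1.0, 0.019], [-0.988, 0.005, -0.152], [0.152, -0.02, -0.988]], 't': [1.145, 553.031, 1255.921]}
```

View pics/scene0.png

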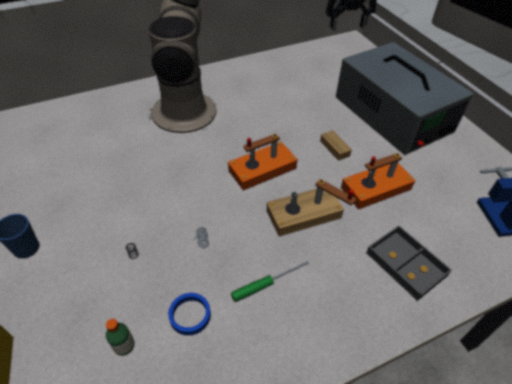

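View pics/top0.png

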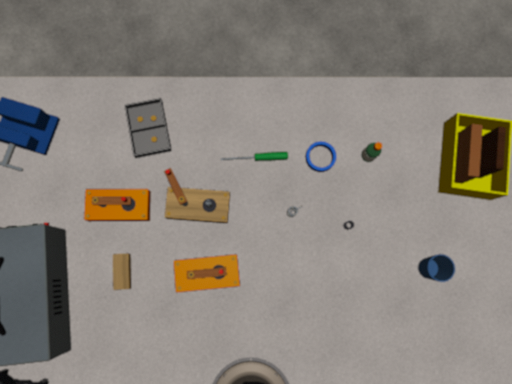

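The top picture shows the wooden rig near (198,205), with its rod at (209,205) and red peg at (169,172). The bright spring with its tail is at (292,211), and the dark spare is at (348,225). I'll enlarge these areas to measure them.

```bash
cat > h.py <<'E'
import numpy as np,cv2
from plant import get_obs, viewer, robot
def cam(n):
    c=viewer.camera_info(n);return c,np.array(c["R"]),np.array(c["t"])
def proj(n,X):
    c,R,t=cam(n);p=np.atleast_2d(X)@R.T+t
    return np.c_[c["fx"]*p[:,0]/p[:,2]+c["cx"],c["fy"]*p[:,1]/p[:,2]+c["cy"]]
def ray(n,uv):
    c,R,t=cam(n);d=R.T@np.array([(uv[0]-c["cx"])/c["fx"],(uv[1]-c["cy"])/c["fy"],1]);return -R.T@t,d
def onz(n,uv,z):
    o,d=ray(n,uv);return o+d*(z-o[2])/d[2]
def tri(a,b):
    A=np.zeros((3,3));r=np.zeros(3)
    for n,uv in(("scene",a),("top",b)):
        o,d=ray(n,uv);d=d/np.linalg.norm(d);P=np.eye(3)-np.outer(d,d);A+=P;r+=P@o
    X=np.linalg.solve(A,r);return X,[np.round(proj("scene",X)-a,2),np.round(proj("top",X)-b,2)]
def cloud(n,d):
    c,R,t=cam(n);v,u=np.mgrid[:384,:512];P=np.stack([(u-c["cx"])/c["fx"]*d,(v-c["cy"])/c["fy"]*d,d],-1)-t
    return P@R
def crop(im,x0,y0,x1,y1,s,f):
    r=cv2.resize(im[y0:y1,x0:x1],None,fx=s,fy=s,interpolation=cv2.INTER_CUBIC)
    for x in range(x0,x1):
        if x%10==0:
            cv2.line(r,((x-x0)*s+s//2,0),((x-x0)*s+s//2,5),(0,0,255),1);cv2.putText(r,str(x),((x-x0)*s,16),0,.35,(0,0,255),1)
    for y in range(y0,y1):
        if y%10==0:
            cv2.line(r,(0,(y-y0)*s+s//2),(5,(y-y0)*s+s//2),(0,0,255),1);cv2.putText(r,str(y),(6,(y-y0)*s+s//2+4),0,.35,(0,0,255),1)
    cv2.imwrite(f,r)
E
python3 - <<'E'
from h import *
s=cv2.imread("pics/scene0.png");t=cv2.imread("pics/top0.png")
crop(t,160,165,240,225,10,"pics/a.png");crop(s,262,172,362,234,8,"pics/b.png")
crop(t,270,190,330,235,10,"pics/c.png");crop(s,180,215,230,260,12,"pics/d.png")
E
```

```text
(no output)
```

View pics/a.png

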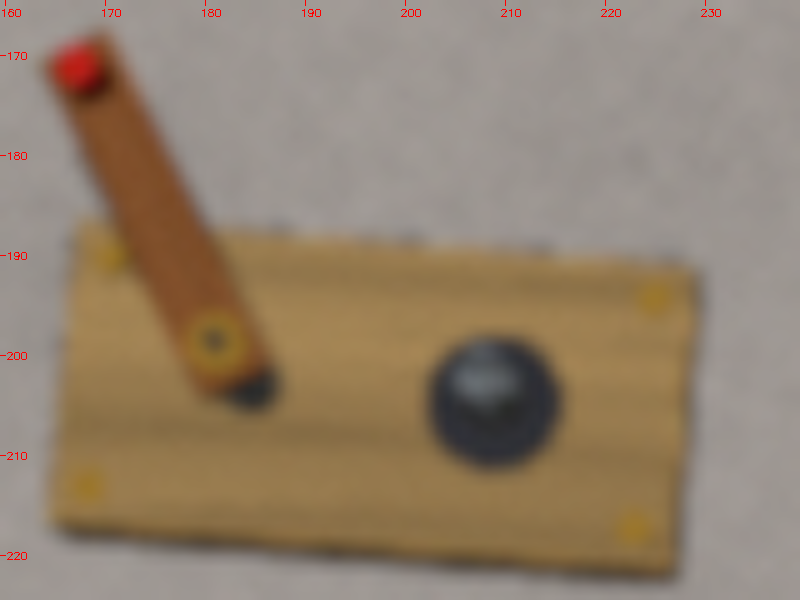

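View pics/b.png

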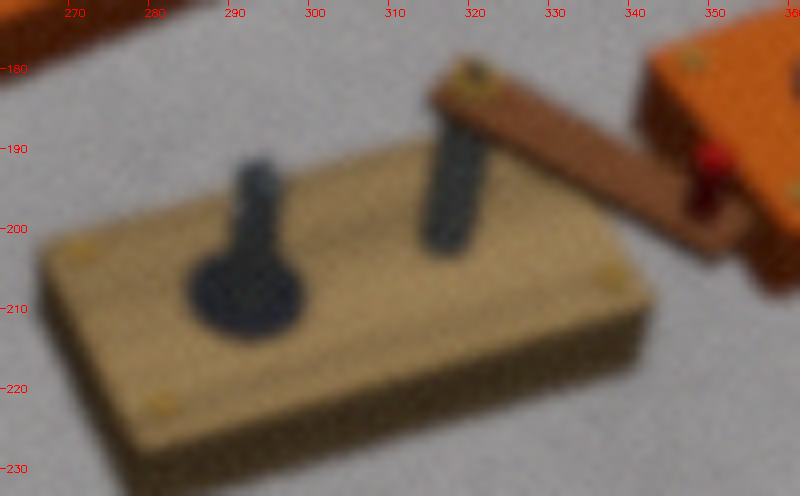

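View pics/c.png

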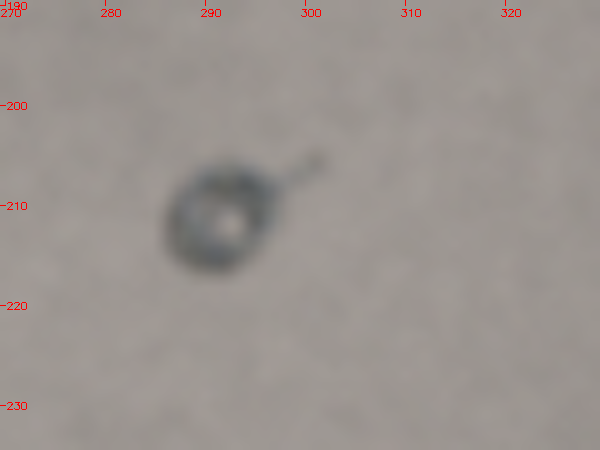

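View pics/d.png

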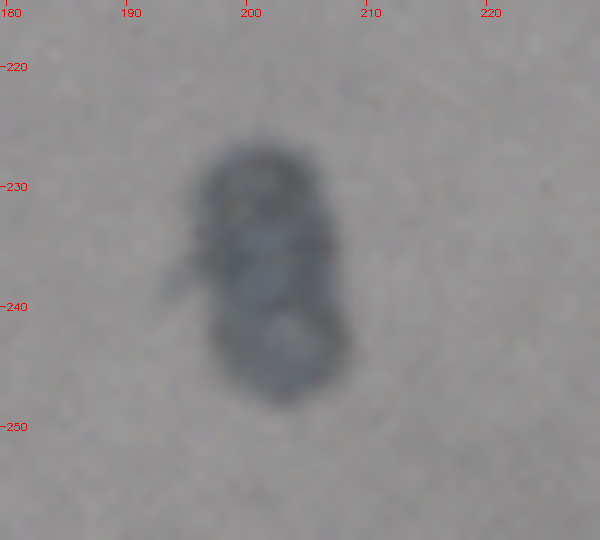

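```bash
cat > fit.py <<'E'
from h import *
from scipy.optimize import least_squares
def rig(p):
    x,y,a=p[:3];c,s=np.cos(a),np.sin(a)
    return lambda q:np.array([x+c*q[0]-s*q[1],y+s*q[0]+c*q[1],q[2]])
# coords rig frame origin seat (z world)
obs=[("top",(45,125,40),(167,186.7)),("top",(45,-55,40),(229.5,191.5)),("top",(-45,-55,40),(227.3,222)),("top",(-45,125,40),(164.7,217)),
("top",(0,70,113),(180.8,198.5)),("top",(0,0,40),(208.9,204.7)),
("scene",(-45,-55,40),(266.3,202.1)),("scene",(45,-55,40),(279,228)),("scene",(45,125,40),(343.4,208.6)),("scene",(0,0,40),(292.1,207.7)),("scene",(0,0,100),(294,192.3)),("scene",(0,70,113),(320.9,181.2))]
def res(p):
    f=rig(p);return np.concatenate([proj(n,f(q))[0]-uv for n,q,uv in obs])
if __name__=="__main__":
    print(np.round(viewer.camera_info("top")["R"].__class__ and [ -cam(n)[1].T@cam(n)[2] for n in("top","scene")]))
    r=least_squares(res,[600,120,0],loss="soft_l1");print(np.round(r.x,3));print(np.round(r.fun.reshape(-1,2),1))
    for n in("top","scene"):
        o2=[o for o in obs if o[0]==n]
        rr=least_squares(lambda p:np.concatenate([proj(m,rig(p)(q))[0]-uv for m,q,uv in o2]),r.x);print(n,np.round(rr.x,3))
    f=rig(r.x)
    print("peg angle guess"); 
    X,e=tri((349.5,191.2),(167,171.2));print("pegtop",np.round(X,1),e)
    print("peg z+",f((0,70,0)))
    d=X-f((0,70,0));print("len",np.hypot(*d[:2]),"ang",np.arctan2(d[1],d[0])-r.x[2]+np.pi/2)
    # spring
    X,e=tri((202.5,229.5),(290.8,210.5));print("spring top?",np.round(X,1),e)
    for n in("top","scene"):
        P=cloud(n,np.load(f"pics/{n}0.npy"))
        u0,v0=(291,211) if n=="top" else (202,237)
        Q=P[v0-14:v0+15,u0-14:u0+15].reshape(-1,3);Q=Q[Q[:,2]>8]
        print(n,len(Q),np.round(np.median(Q,0),1),np.round([Q.min(0),Q.max(0)],1))
        u0,v0=(100,100)
        print("table z",np.round(np.median(P[240:260,300:340,2]),1))
E
python3 fit.py
```

```text
[[ 356.   24. 1325.]
 [1109. -260.  851.]]
[ 5.43671e+02  1.14668e+02 -7.50000e-02]
[[-0.1 -0.7]
 [-0.  -1.1]
 [-0.2 -0.5]
 [-0.8  0.1]
 [ 0.5  0.3]
 [ 0.2 -0.2]
 [-0.8 -1.2]
 [-0.1 -0.8]
 [ 0.5 -0.7]
 [-0.1  0.2]
 [-0.  -0. ]
 [-0.4  0.4]]
top [ 5.42542e+02  1.14540e+02 -8.10000e-02]
scene [ 5.44881e+02  1.14392e+02 -7.00000e-02]
peg angle guess
pegtop [619.8 219.7 133.9] [array([[ 0.67, -0.07]]), array([[0.51, 0.29]])]
peg z+ [548.92892042 184.4705393    0.        ]
len 79.16560143512257 ang 2.107494290537405
spring top? [ 523.5 -118.    52.2] [array([[ 0.16, -0.01]]), array([[0.13, 0.04]])]
top 79 [ 525.2 -121.3   48.2] [[ 355.6 -160.4    8.2]
 [ 557.7   23.9 1325.2]]
table z 0.5
scene 158 [ 532.7 -123.8   40.3] [[ 513.1 -260.2    8.9]
 [1108.6 -109.9  850.8]]
table z -1.0
```

```bash
cat > spr.py <<'E'
from h import *
from scipy.optimize import least_squares
th=np.linspace(0,2*np.pi,60)
def ext(n,p,h=54,r=13.5,z0=0):
    C=np.r_[[(p[0]+r*np.cos(a),p[1]+r*np.sin(a),z) for a in th for z in(z0,z0+h)]]
    q=proj(n,C);return np.array([q[:,0].min(),q[:,0].max(),q[:,1].min(),q[:,1].max()])
if __name__=="__main__":
    M={"top":np.array([286,297,205.5,216.8]),"scene":np.array([195.7,208.7,226.2,248.2])}
    for ns in(["top"],["scene"],["top","scene"]):
        r=least_squares(lambda p:np.concatenate([ext(n,p)-M[n] for n in ns]),[524,-118]);print(ns,np.round(r.x,1),np.round(r.fun,1))
    p=r.x
    T=onz("top",(301.5,205.3),50);print(T,np.hypot(*(T[:2]-p)),np.degrees(np.arctan2(*(T[:2]-p)[::-1])))
    T=onz("scene",(193.7,239),50);print(T,np.hypot(*(T[:2]-p)),np.degrees(np.arctan2(*(T[:2]-p)[::-1])))
    print(np.round(tri((193.7,239),(301.5,205.3))[0],1))
E
python3 spr.py
```

```text
['top'] [ 524.7 -122.1] [-0.2  0.2 -0.2  0.2]
['scene'] [ 527.  -122.3] [-0.  0. -0.  0.]
['top', 'scene'] [ 525.8 -122.2] [-0.2  0.2 -0.6 -0.2 -0.1 -0.1 -0.4 -0.4]
[ 538.70622664 -148.7561776    50.        ] 29.523219257263893 -64.12771858526072
[ 539.41638678 -146.33353641   50.        ] 27.705260271168964 -60.61782727556969
[ 539.1 -147.5   50.1]
```

>>> jog_arm([
  [0.035,-0.035,0,-6.1],
  [0.035,-0.035,0,-6.1],
  [0.035,-0.035,0,-6.1],
  [0.035,-0.035,0,-6.1],
  [0.035,-0.035,0,-6.1],
  [0.035,-0.035,0,-6.1],
  [0.035,-0.035,0,-6.1],
  [0.035,-0.035,0,-6.1],
], claw=1, newtons=40)

```text
t: 0.9
eef_pos: [402.1, 229.1, 231.2]
orientation: [0.518, 0.855, 0.0, -0.0]
contact_force: [0.6, 0.2, -0.0]
grip_width: 85.2
```

>>> jog_arm([
  [0.0155,-0.044,-0.005,0],
  [0.0155,-0.044,-0.005,0],
  [0.0155,-0.044,-0.005,0],
  [0.0155,-0.044,-0.005,0],
  [0.0155,-0.044,-0.005,0],
  [0.0155,-0.044,-0.005,0],
  [0.0155,-0.044,-0.005,0],
  [0.0155,-0.044,-0.005,0],
])

```text
t: 1.7
eef_pos: [525.2, -123.0, 190.8]
orientation: [0.516, 0.856, 0.0, -0.0]
contact_force: [0.8, 1.0, 0.2]
grip_width: 85.4
```

>>> jog_arm([
  [0,0,0,0],
  [0,0,0,0],
])

```text
t: 1.9
eef_pos: [524.6, -121.7, 190.4]
orientation: [0.517, 0.856, 0.0, -0.001]
contact_force: [-0.0, 0.2, -0.8]
grip_width: 85.7
```

Run:
```python
from h import *
o=get_obs();print(o["t"],o["eef_pos"])
for n,b in(("top",(262,170,322,230)),("scene",(170,160,240,255))):
    im,d=viewer.get_image(n);cv2.imwrite(f"pics/{n}1.png",im)
    print(n,proj(n,o["eef_pos"]),proj(n,[525.8,-122.2,54]))
    crop(im,*b,10 if n=="top" else 6,f"pics/{n}1c.png")
```

```text
1.9 [ 524.6402069  -121.68503001  190.44609944]
top [[298.27193974 202.93466621]] [[292.45111603 209.65220654]]
scene [[195.83102226 191.80696931]] [[201.27302585 230.33193205]]
```

View pics/top1c.png

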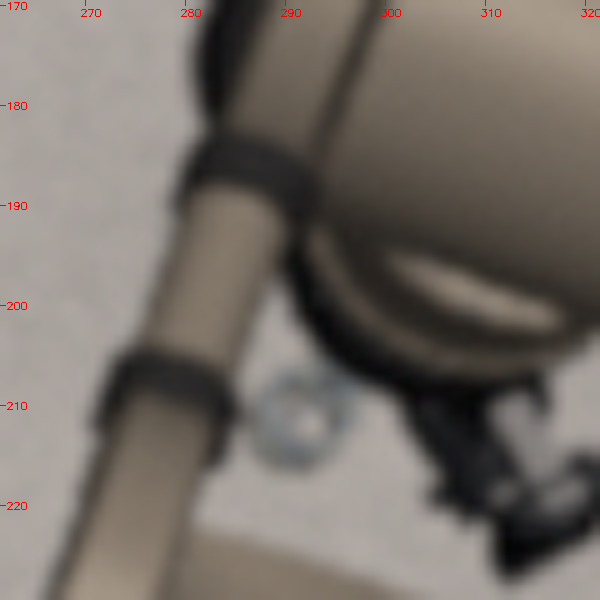

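View pics/scene1c.png

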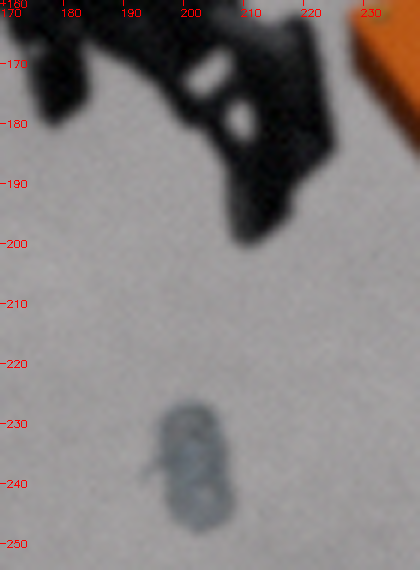

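>>> jog_arm([
  [0.001,-0.0005,-0.03,0],
  [0,0,-0.03,0],
  [0,0,-0.03,0],
  [0,0,-0.03,0],
  [0,0,-0.03,0],
  [0,0,-0.028,0],
  [0,0,0,0],
  [0,0,0,0],
])

```text
t: 2.8
eef_pos: [526.2, -120.6, 14.0]
orientation: [0.515, 0.857, 0.0, -0.0]
contact_force: [0.3, 0.8, -0.2]
grip_width: 85.5
```

>>> jog_arm([
  [0,0,0,0],
  [0,0,0,0],
  [0,0,0,0],
  [0,0,0,0],
  [0,0,0,0],
  [0,0,0,0],
  [0,0,0,0],
  [0,0,0,0],
], claw=-1, newtons=40)

```text
t: 3.6
eef_pos: [526.4, -121.8, 14.1]
orientation: [0.516, 0.857, 0.0, 0.001]
contact_force: [-0.9, 1.2, 5.7]
grip_width: 25.2
```

>>> jog_arm([
  [0,0,0,0],
  [0,0,0.02,0],
  [0,0,0.04,0],
  [0,0,0.04,0],
  [0,0,0.03,0],
  [0,0,0,0],
  [0,0,0,0],
])

```text
t: 4.3
eef_pos: [526.1, -121.7, 143.6]
orientation: [0.516, 0.857, 0.0, 0.001]
contact_force: [0.8, 0.2, -1.8]
grip_width: 24.9
```

Run:
```python
from h import *
o=get_obs();print(o["t"],o["eef_pos"],o["grip_width"],o["contact_force"])
for n,b in(("top",(262,180,322,230)),("scene",(160,160,240,240))):
    im,d=viewer.get_image(n);cv2.imwrite(f"pics/{n}2.png",im)
    crop(im,*b,10 if n=="top" else 7,f"pics/{n}2c.png")
```

```text
4.3 [ 526.10362067 -121.7232557   143.6242102 ] 24.92512661565142 [ 0.78453372  0.18752603 -1.79559953]
```

View pics/scene2c.png

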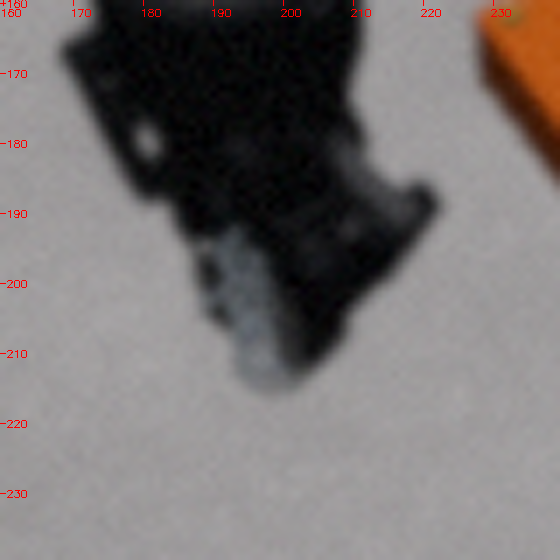

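View pics/top2c.png

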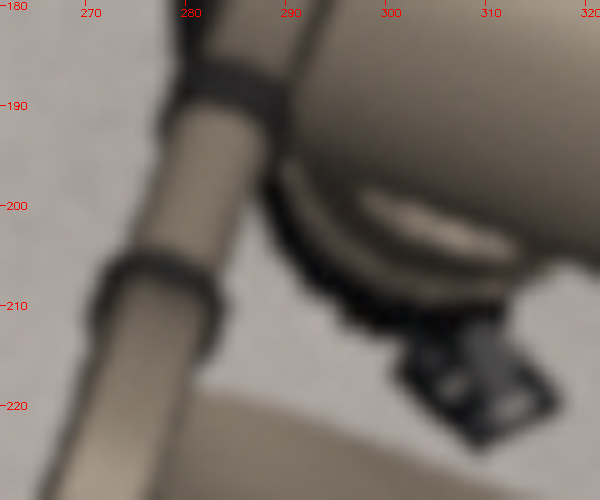

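Run:
```python
from spr import *
print(ext("scene",(526,-122),z0=129.6),proj("scene",[(526,-122,129.6),(526,-122,183.6)]))
```

```text
[189.87515736 204.5300173  189.74180488 215.01641557] [[198.49596206 210.30908997]
 [196.20847306 194.40658847]]
```

>>> jog_arm([
  [0.003,0.0395,0,-5.35],
  [0.003,0.0395,0,-5.35],
  [0.003,0.0395,0,-5.35],
  [0.003,0.0395,0,-5.35],
  [0.003,0.0395,0,-5.35],
  [0.003,0.0395,0,-5.35],
  [0,0,0,0],
  [0,0,0,0],
])

```text
t: 5.2
eef_pos: [543.2, 116.0, 141.7]
orientation: [0.732, 0.682, -0.001, -0.001]
contact_force: [-0.6, -1.2, -0.8]
grip_width: 25.0
```

Run:
```python
from spr import *
o=get_obs();p=o["eef_pos"];print(o["t"],p,o["orientation"],o["grip_width"])
for n,b in(("top",(160,165,240,225)),("scene",(255,130,345,215))):
    im,d=viewer.get_image(n);cv2.imwrite(f"pics/{n}3.png",im)
    crop(im,*b,8,f"pics/{n}3c.png")
    print(n,ext(n,p[:2],z0=p[2]-14),proj(n,[p[0],p[1],p[2]-14]),proj(n,[543.7,114.7,100]))
```

```text
5.2 [543.21449316 115.99037581 141.72382314] [ 0.73170436  0.68162048 -0.00126929 -0.00079902] 24.963533683729672
top [199.40428786 211.37977988 191.46793889 204.9533362 ] [[206.31515689 199.95186275]] [[207.5615495  201.34283008]]
scene [289.71284181 303.27745189 164.12096219 188.45576454] [[295.36049321 184.2716198 ]] [[294.01639359 192.29093166]]
```

View pics/scene3c.png

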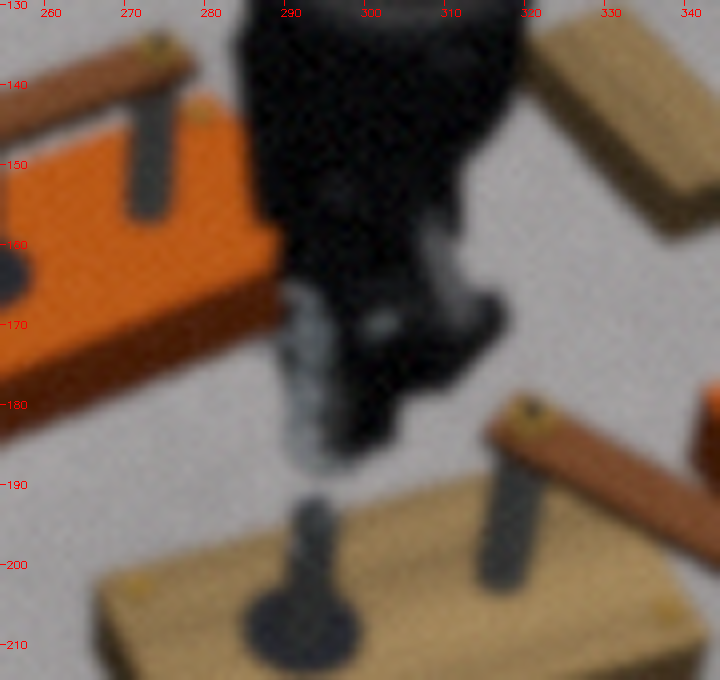

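View pics/top3c.png

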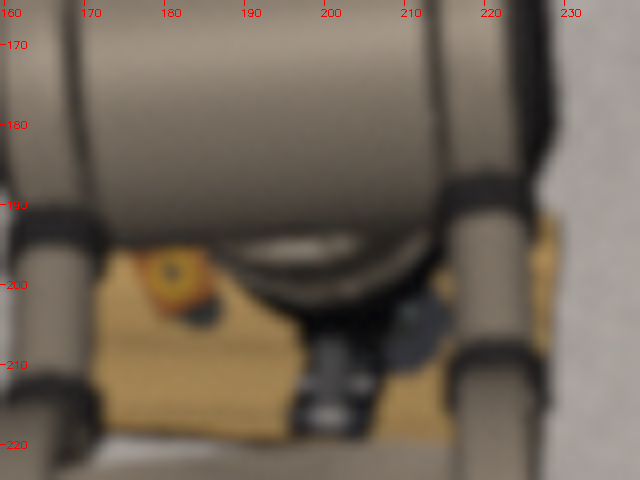

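>>> jog_arm([
  [0.0007,-0.001,-0.012,0],
  [0,0,-0.01,0],
  [0,0,-0.004,0],
  [0,0,-0.004,0],
  [0,0,-0.004,0],
  [0,0,0,0],
])

```text
t: 5.9
eef_pos: [544.6, 114.3, 108.8]
orientation: [0.733, 0.68, -0.0, -0.0]
contact_force: [0.4, 0.3, 0.1]
grip_width: 25.0
```

Run:
```python
from spr import *
o=get_obs();p=o["eef_pos"];print(o["t"],p,o["contact_force"],o["moment"],o["grip_width"])
for n,b in(("scene",(265,150,325,215)),):
    im,d=viewer.get_image(n);cv2.imwrite(f"pics/{n}4.png",im)
    crop(im,*b,9,f"pics/{n}4c.png")
```

```text
5.9 [544.56569794 114.27705014 108.80597321] [0.38634035 0.29975174 0.11301675] [-0.00095943  0.00100165  0.06836776] 25.019616740084544
```

View pics/scene4c.png

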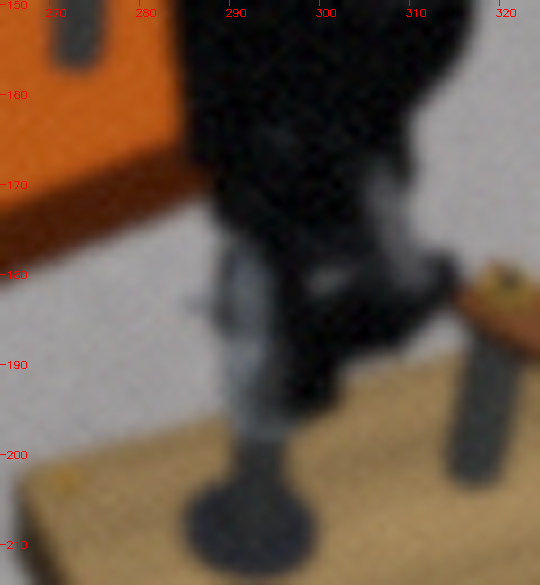

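>>> jog_arm([
  [0,0,-0.005,0],
  [0,0,-0.005,0],
  [0,0,-0.005,0],
  [0,0,-0.005,0],
  [0,0,-0.005,0],
  [0,0,-0.005,0],
  [0,0,-0.005,0],
  [0,0,0,0],
])

```text
t: 6.75
eef_pos: [544.3, 114.3, 73.5]
orientation: [0.733, 0.68, -0.001, -0.0]
contact_force: [-0.2, 0.3, -0.9]
grip_width: 24.8
```

Foot is at about 59.5 mm, so the bar meets the rod end in another 8 mm. I'll continue gently.

>>> jog_arm([
  [0,0,-0.003,0],
  [0,0,-0.003,0],
  [0,0,-0.003,0],
  [0,0,-0.002,0],
  [0,0,0,0],
])

```text
t: 7.25
eef_pos: [544.4, 114.3, 62.9]
orientation: [0.733, 0.68, -0.0, -0.0]
contact_force: [-2.1, -0.2, -1.1]
grip_width: 25.4
```

>>> jog_arm([
  [0,0,-0.002,0],
  [0,0,-0.002,0],
  [0,0,-0.002,0],
  [0,0,-0.002,0],
  [0,0,0,0],
])

```text
t: 7.75
eef_pos: [544.5, 114.3, 54.8]
orientation: [0.733, 0.68, -0.0, -0.0]
contact_force: [-2.8, 1.4, -0.9]
grip_width: 25.3
```

Run:
```python
from spr import *
o=get_obs();p=o["eef_pos"];print(o["t"],p,o["contact_force"],o["moment"],o["grip_width"])
for n,b in(("scene",(265,150,325,215)),):
    im,d=viewer.get_image(n);cv2.imwrite(f"pics/{n}5.png",im)
    crop(im,*b,9,f"pics/{n}5c.png")
```

```text
7.75 [544.48371691 114.34691531  54.8031788 ] [-2.80131438  1.40658718 -0.94861008] [0.06856357 0.32866615 0.05436738] 25.330757006180256
```

View pics/scene5c.png

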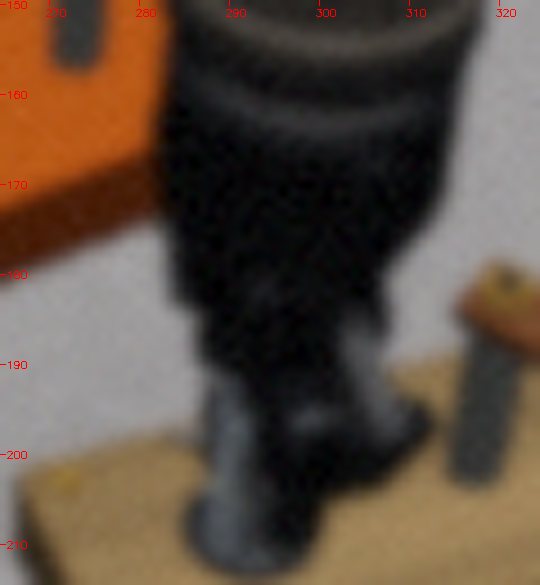

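>>> jog_arm([
  [0,0,-0.001,0],
  [0,0,-0.001,0],
  [0,0,0,0],
])

```text
t: 8.1
eef_pos: [544.6, 114.4, 54.1]
orientation: [0.733, 0.681, -0.0, 0.0]
contact_force: [-6.1, -0.1, 7.7]
grip_width: 25.2
```

>>> jog_arm([
  [0,0,0.001,0],
  [0,0,0,0],
  [0,0,0,0],
  [0,0,0,0],
  [0,0,0,0],
  [0,0,0,0],
  [0,0,0,0],
  [0,0,0,0],
], claw=1)

```text
t: 8.9
eef_pos: [544.8, 114.4, 54.3]
orientation: [0.733, 0.68, 0.0, 0.0]
contact_force: [0.2, 0.1, 0.1]
grip_width: 85.4
```

>>> jog_arm([
  [0,0,0.015,0],
  [0,0,0.03,0],
  [0,0,0.04,0],
  [0,0,0.04,0],
  [0,0,0.04,0],
  [0,-0.04,0.02,0],
  [0,-0.04,0,0],
  [0,-0.04,0,0],
])

```text
t: 9.7
eef_pos: [545.0, -6.7, 240.4]
orientation: [0.732, 0.681, 0.001, 0.001]
contact_force: [0.6, -0.8, -0.6]
grip_width: 85.4
```

Run:
```python
from spr import *
o=get_obs();p=o["eef_pos"];print(o["t"],p,o["contact_force"],o["grip_width"])
for n,b in(("scene",(262,172,362,234)),("top",(160,165,240,225))):
    im,d=viewer.get_image(n);cv2.imwrite(f"pics/{n}6.png",im)
    crop(im,*b,8,f"pics/{n}6c.png")
    print(n,ext(n,(543.7,114.7),z0=40),ext(n,(543.7,114.7),z0=51.5))
```

```text
9.7 [544.9556577   -6.68260799 240.4236452 ] [ 0.57158729 -0.75538929 -0.59567304] 85.44853473243879
scene [286.76154857 299.329123   189.83074052 212.07615811] [287.07978211 299.76893077 186.68784688 209.18897126]
top [202.78965903 213.82312149 196.81490552 209.19298319] [202.43562199 213.58145718 196.13343199 208.64726688]
```

View pics/scene6c.png

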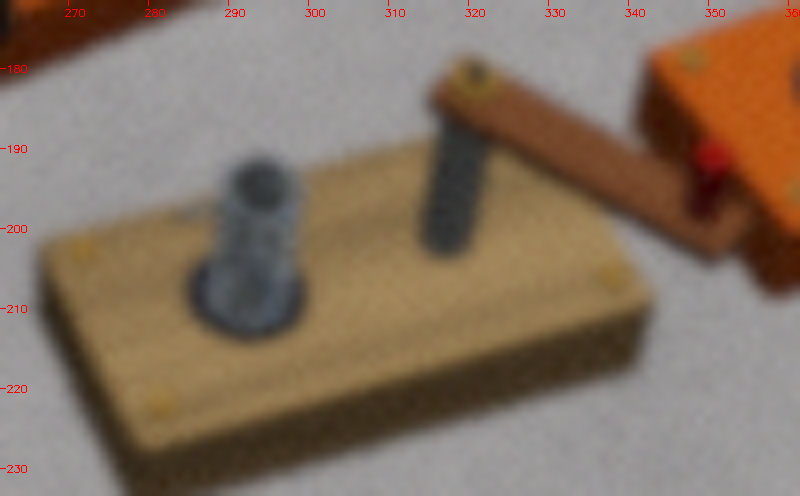

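View pics/top6c.png

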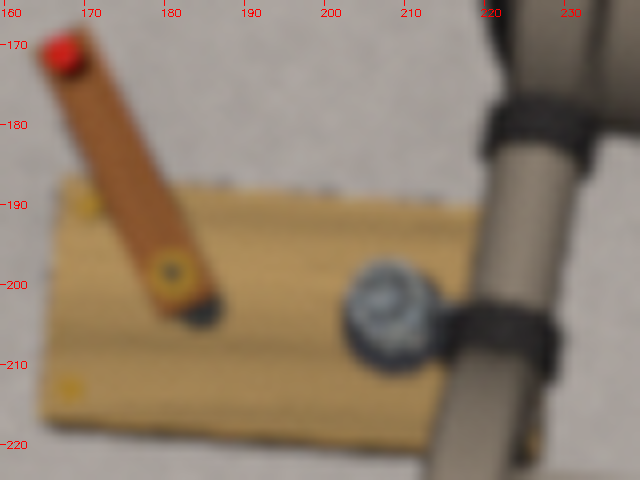

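>>> jog_arm([
  [0.0094,0.0284,0,8.5],
  [0.0094,0.0284,0,8.5],
  [0.0094,0.0284,0,8.5],
  [0.0094,0.0284,0,8.5],
  [0.0094,0.0284,0,8.5],
  [0.0094,0.0284,0,8.5],
  [0.0094,0.0284,0,8.5],
  [0.0094,0.0284,0,8.5],
], claw=-0.15)

```text
t: 10.6
eef_pos: [619.9, 223.5, 239.1]
orientation: [0.224, 0.975, 0.0, -0.0]
contact_force: [0.1, 0.3, 0.8]
grip_width: 36.2
```

>>> jog_arm([
  [0,0,0,8.5],
  [0,0,0,8.5],
  [0,0,0,8.5],
  [0,0,0,8.5],
  [0,0,0,8.5],
  [0,0,0,8.5],
  [0,0,0,0],
  [0,0,0,0],
])

```text
t: 11.4
eef_pos: [619.7, 222.0, 239.1]
orientation: [-0.213, 0.977, 0.0, -0.0]
contact_force: [0.9, -0.0, -0.0]
grip_width: 36.3
```

Run:
```python
from spr import *
o=get_obs();p=o["eef_pos"];q=o["orientation"];print(o["t"],p,2*np.degrees(np.arctan2(q[1],q[0]))-90,o["grip_width"])
```

```text
11.4 [619.74634263 222.0337827  239.12130144] 114.55310500951344 36.28045720719997
```

>>> jog_arm([
  [0.0005,-0.0015,-0.03,1.5],
  [0,0,-0.03,0],
  [0,0,-0.03,0],
  [0,0,-0.005,0],
  [0,0,0,0],
])

```text
t: 11.9
eef_pos: [620.2, 220.1, 143.8]
orientation: [-0.226, 0.974, 0.0, -0.001]
contact_force: [0.1, 0.3, 0.7]
grip_width: 36.1
```

Run:
```python
from spr import *
o=get_obs();p=o["eef_pos"];print(o["t"],p,o["contact_force"])
for n,b in(("scene",(300,140,390,215)),("top",(140,145,210,205))):
    im,d=viewer.get_image(n);cv2.imwrite(f"pics/{n}7.png",im)
    crop(im,*b,8,f"pics/{n}7c.png")
```

```text
11.9 [620.16778728 220.11582048 143.81058852] [0.08269979 0.31491949 0.69894612]
```

View pics/scene7c.png

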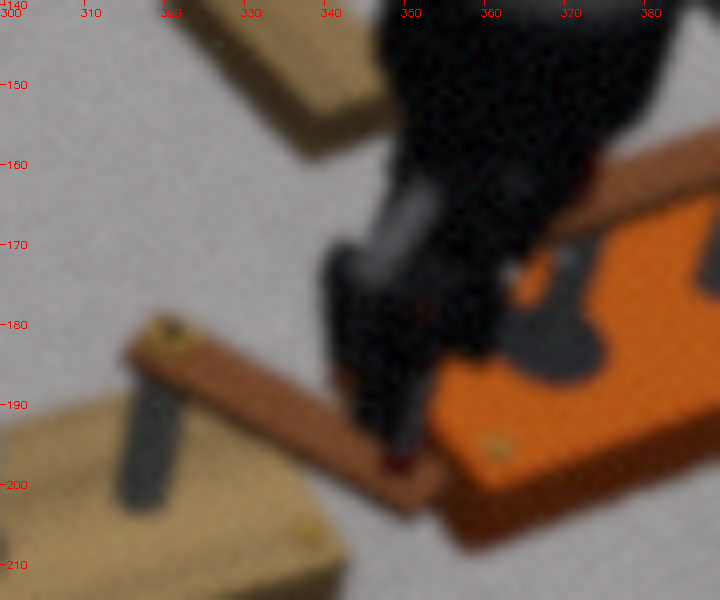

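View pics/top7c.png

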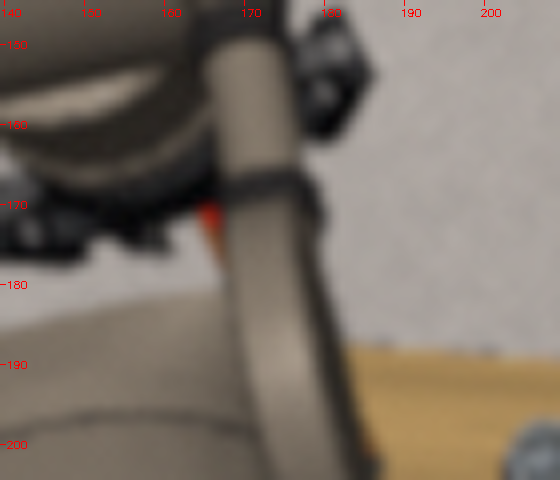

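>>> jog_arm([
  [0,0,-0.006,0],
  [0,0,-0.006,0],
  [0,0,-0.006,0],
  [0,0,-0.006,0],
  [0,0,-0.003,0],
  [0,0,0,0],
])

```text
t: 12.6
eef_pos: [620.2, 220.0, 116.5]
orientation: [-0.227, 0.974, 0.0, -0.001]
contact_force: [-0.6, 0.1, -0.7]
grip_width: 36.4
```

Run:
```python
import numpy as np
P=np.array([548.9,184.5]);a=np.radians(np.linspace(26.4,-94.3,17));X=P+80*np.c_[np.cos(a),np.sin(a)]
print(np.round(np.diff(X,axis=0),1).tolist(),X[-1],X[0])
```

```text
[[4.0, -9.7], [2.7, -10.2], [1.4, -10.4], [-0.0, -10.5], [-1.4, -10.4], [-2.7, -10.2], [-4.1, -9.7], [-5.3, -9.1], [-6.4, -8.3], [-7.5, -7.4], [-8.4, -6.4], [-9.1, -5.2], [-9.8, -4.0], [-10.2, -2.6], [-10.4, -1.3], [-10.5, 0.1]] [542.90170185 104.72518932] [620.55694082 220.07081433]
```

>>> jog_arm([
  [0.004,-0.0097,0,-7.5],
  [0.0027,-0.0102,0,-7.5],
  [0.0014,-0.0104,0,-7.5],
  [0,-0.0105,0,-7.5],
  [-0.0014,-0.0104,0,-7.5],
  [-0.0027,-0.0102,0,-7.5],
  [-0.0041,-0.0097,0,-7.5],
  [-0.0053,-0.0091,0,-7.5],
])

```text
t: 13.4
eef_pos: [615.5, 139.5, 117.6]
orientation: [0.293, 0.956, 0.0, 0.001]
contact_force: [0.7, 0.4, -0.1]
grip_width: 36.2
```

Run:
```python
from spr import *
o=get_obs();p=o["eef_pos"];print(o["t"],p,o["contact_force"])
for n,b in(("scene",(260,150,360,225)),):
    im,d=viewer.get_image(n);cv2.imwrite(f"pics/{n}8.png",im)
    crop(im,*b,8,f"pics/{n}8c.png")
```

```text
13.4 [615.46181681 139.49658936 117.62664551] [ 0.73511539  0.38427014 -0.09594169]
```

View pics/scene8c.png

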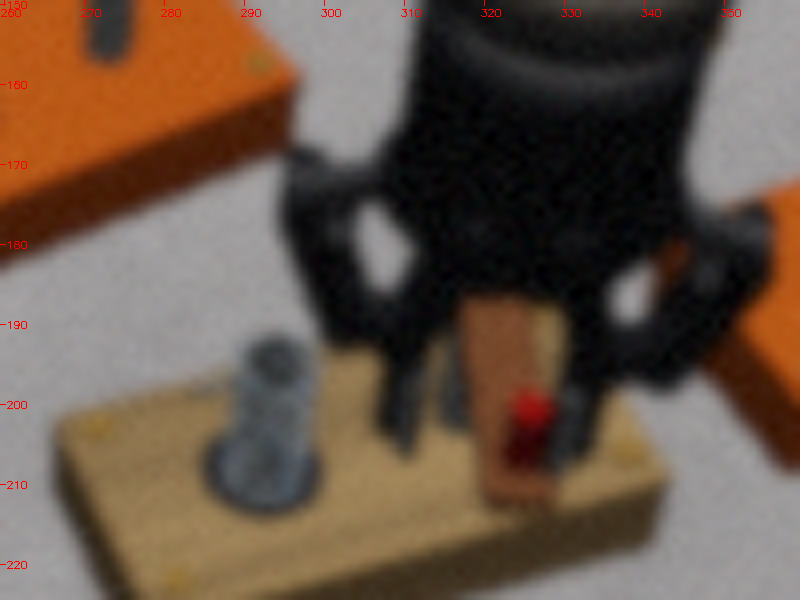

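>>> jog_arm([
  [-0.0064,-0.0083,0,-7.5],
  [-0.0075,-0.0074,0,-7.5],
  [-0.0084,-0.0064,0,-7.5],
  [-0.0091,-0.0052,0,-7.5],
  [-0.0098,-0.004,0,-7.5],
  [-0.0102,-0.0026,0,-7.5],
  [-0.0104,-0.0013,0,-7.5],
  [-0.0105,0,0,-7.5],
])

```text
t: 14.25
eef_pos: [543.0, 104.6, 117.7]
orientation: [0.731, 0.683, 0.001, 0.001]
contact_force: [0.6, 0.3, -0.3]
grip_width: 36.7
```

>>> jog_arm([
  [-0.003,0,0,0],
  [-0.003,0,0,0],
  [-0.002,0,0,0],
  [0,0,0,0],
])

```text
t: 14.65
eef_pos: [534.9, 104.8, 117.4]
orientation: [0.729, 0.684, 0.0, 0.0]
contact_force: [0.3, 0.1, -0.3]
grip_width: 36.4
```

>>> jog_arm([
  [-0.0015,0,0,0],
  [-0.0015,0,0,0],
  [-0.001,0,0,0],
  [0,0,0,0],
])

```text
t: 15.05
eef_pos: [530.6, 104.7, 117.3]
orientation: [0.73, 0.684, -0.0, -0.0]
contact_force: [0.2, -0.3, -0.4]
grip_width: 35.9
```

>>> jog_arm([
  [-0.001,0,0,0],
  [-0.001,0,0,0],
  [0,0,0,0],
])

```text
t: 15.35
eef_pos: [529.4, 104.7, 117.4]
orientation: [0.73, 0.684, 0.001, 0.001]
contact_force: [4.1, 1.5, -3.1]
grip_width: 36.6
```

>>> jog_arm([
  [-0.001,0,0,0],
  [0,0,0,0],
  [0,0,0,0],
])

```text
t: 15.65
eef_pos: [529.2, 104.7, 117.5]
orientation: [0.73, 0.684, 0.001, 0.001]
contact_force: [7.3, 1.5, -4.1]
grip_width: 36.2
```

>>> jog_arm([
  [0.006,0,0,0],
  [0.006,0,0,0],
  [0,0,0.02,0],
  [0,0,0.03,0],
  [0,0,0.04,0],
  [0,-0.04,0.03,0],
  [0,-0.05,0,0],
  [0,-0.05,0,0],
])

```text
t: 16.45
eef_pos: [540.0, -36.4, 238.7]
orientation: [0.729, 0.684, 0.001, 0.001]
contact_force: [-0.3, 0.2, -2.0]
grip_width: 36.0
```

>>> jog_arm([
  [-0.03,-0.04,0,0],
  [-0.03,-0.04,0,0],
  [-0.03,-0.04,0,0],
  [0,0,0,0],
  [0,0,0,0],
])

```text
t: 16.95
eef_pos: [449.4, -156.2, 237.5]
orientation: [0.731, 0.683, 0.0, -0.0]
contact_force: [-0.3, 0.3, 0.3]
grip_width: 35.9
```

Run:
```python
from fit import *
o=get_obs();p=o["eef_pos"];print(o["t"],p,o["contact_force"])
for n,b in(("scene",(262,165,352,230)),("top",(160,165,240,225))):
    im,d=viewer.get_image(n);cv2.imwrite(f"pics/{n}9.png",im)
    crop(im,*b,8,f"pics/{n}9c.png")
    f=rig([543.7,114.7,-.075])
    for a in(0,.05,.1): print(n,a,np.round(proj(n,f((80*np.sin(a),70-80*np.cos(a),138))),1))
```

```text
16.95 [ 449.36391615 -156.20497915  237.53646806] [-0.31771817  0.31089357  0.32525302]
scene 0 [[291.5 182.7]]
scene 0.05 [[292.2 183.8]]
scene 0.1 [[293. 185.]]
top 0 [[210.3 199.4]]
top 0.05 [[210.4 197.9]]
top 0.1 [[210.4 196.4]]
```

View pics/scene9c.png

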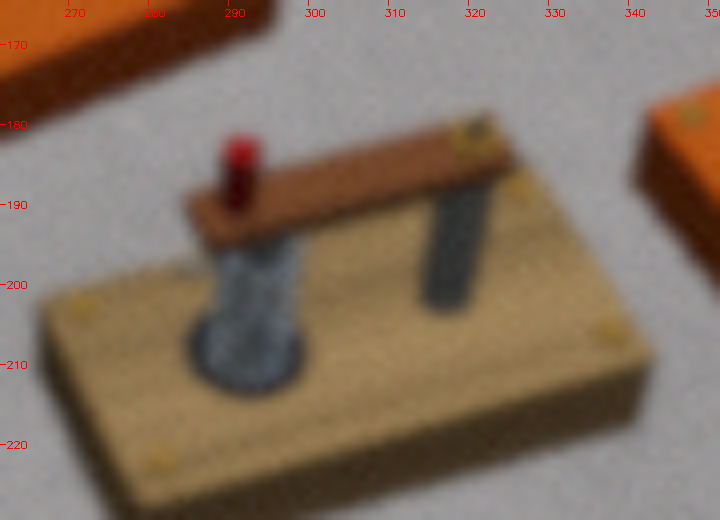

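View pics/top9c.png

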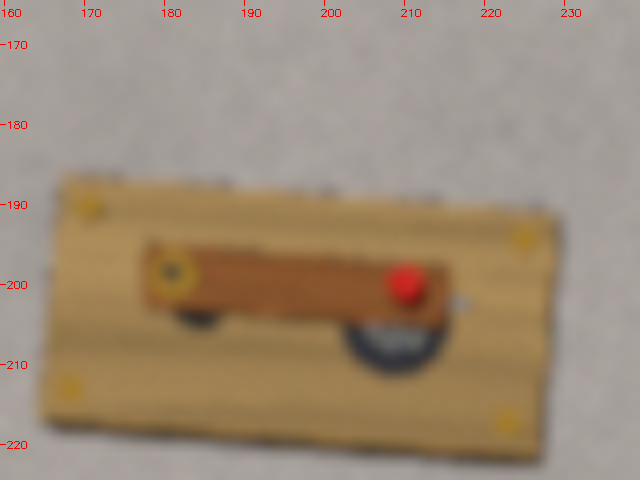

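The scene picture shows the red peg top at about (290.5,183), and the top picture shows it at about (209.5,200). Both match the predictions for angle 0, (291.5,182.7) and (210.3,199.4). The spring is home under the arm with its tail along the slot, and the robot is clear.

```bash
python3 -c "
from plant import robot;print(robot.close_job())"
```

```text
the job is handed in; nothing more can be done
None
```

The bright spring is fully home on the rod and the keeper arm is at its stop over the rod end. The gripper let go of everything and was well clear when I handed in, at about 17 s of the 64 s allowed.

- **Spring:** I turned it about 32° on the way to the rod so the bar lined up with the slot. The bar went in without snagging, so no searching turn was needed. The spring reached the block at the expected height (contact force about 8 N). After I let go, its outline in the scene camera matched the fully seated position.
- **Keeper arm:** I swung it round by the peg until the force rose to about 7 N at the stop. Afterwards the peg was within about 1 pixel of its angle-0 position in both cameras.
- **Disagreements:** The two cameras differed by about 2 mm in x, equally for spring and rod, so it cancelled out. The gripper read about 25 mm on the 27 mm spring, but the grip held.
- **Not checked:** I went nowhere near the spare spring and the other things on the table, but I took no final picture to confirm they hadn't moved.

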